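Aim the telescoping thermometer at the dairy tub and hold it out at its mark

TASK

Take a temperature reading of the small white cottage-cheese tub with the swivelling thermometer stand: take the thermometer head by its blue tab and, with the rod still pushed in, swing it to point at the middle of the tub and steady it there a moment; then pull the sprung rod out until the red ring on it has just come fully out of the tube. Finish holding the head there, steady and still aimed at the tub, without letting go; leave the tub and the two jars where they stand.

Things in the scene. Friction and masses are not known exactly. Their poses are not given: they have to be found in the camera images.
- probe_head: White boxy infrared-thermometer head, 50 long x 36 wide x 36 mm high, at the free end of a telescoping steel rod, 55 mm above the counter. Origin: middle of the head, on the rod's axis. Its x axis points forward along the rod, the way the black-ringed lens looks (lens face 32 mm ahead of the origin); z up. It cannot turn on the rod
- tab (a point): Middle of the graspable part of the upright blue grip tab on top of the head: tab 26 mm along the rod, 14 mm across, its top 15 mm above this point (113 mm above the counter); 43 mm straight above the head's origin. Pinch it from above across the rod. The head is 36 mm wide below; its top (with a 22 mm wide tab foot) is 21 mm below this point
- pivot (a point): Upright swivel axis of the grey stand (round foot 99 mm across, fixed to the counter; black turret 44 mm across, 81 mm high), at the rod's height of 55 mm. Rod and tube lie in a level line through this axis
- tube_mouth (a point): Centre of the open end of the aluminium outer tube (black end collar 29 mm across), 125 mm from the swivel axis; the steel inner rod (13 mm) comes out here
- swivel (a joint): Swivel angle of tube, rod and head about the upright axis at pivot, rad, range -0.9 to 1.2; growing = counterclockwise seen from above. Light friction (0.15 N m), stays where it is left
- extension (a joint): How far the rod is pulled out, m: 0 = fully in (head's origin 170 mm from the swivel axis), stop at 0.13. An inner spring draws it back: 3 N at 0 plus 90 N per m, so about 11.5 N at the mark. The mark is a red ring, 8 mm wide, on the steel rod, hidden in the tube at first: it begins to show at the tube's mouth at 0.086 and has just come fully out at 0.094, which is the mark
- dairy_tub: The target: small white cottage-cheese tub with red fruit picture and foil lid, 72 mm across, 71 mm high, loose. Origin: centre of its underside
- white_lid_jar: Bystander: glass jar with white contents and a pale lid, 67 mm across, 100 mm high, loose. Origin: centre of its underside
- dark_lid_jar: Bystander: glass jar of yellowish spread with a dark brown-black lid, 61 mm across, 85 mm high, loose. Origin: centre of its underside
There are look-alikes about, which are no part of the job. What is shaped like the dairy_tub but turquoise is not meant.

How it is judged:
By the outcome, as a careful person would: the job done as asked, in the order asked, and still so for the second after the job is handed in, while the arm keeps its last pose, push and grip.
It also fails if it takes over 42 s, if anything falls off the work surface, if the arm or the gripper's body presses on something with over 40 N, if the wrist force passes 120 N, or if a joint passes its speed limit or range.

ROBOT

A 6-joint arm with a two-finger parallel gripper is mounted at the origin on a cart in front of the work surface, level with it; the furniture and walls round the work are solid. World frame = base frame: x ahead of the robot, y to its left, z up, the work surface at z = 0. Lengths are in m, angles in rad, forces in N, time in s.
With the tool pointing down it reaches from about 0.35 to 0.975 m from the base axis. Payload 4.9 kg.
Tool frame: the origin (TCP) lies on the centre line of the jaws, within the pads' length; the fingertips stand manip.tip_reach ahead of it and the grasp point (between the pads) is the TCP (manip.tip_reach is the distance from the TCP to the fingertips, in m); z points along the fingers, y is the line along which they close (so a half turn about z gives the same grasp; the last joint's range is limited). The gripper opens to 85 mm and grips with 20 to 120 N. Pads are 22 mm wide; open, the fingers measure 114 mm over their backs; the gripper's body (76 mm by 85 mm) begins 54 mm behind the grasp point. The pads swing forward as they close: fully open they stand 13 mm farther back than shut.
Start: joints at [1.223, 0.053, 1.613, -0, 1.476, -0.119], TCP at [0.142, 0.609, 0.25] pointing down, gripper open.
Joint ranges: [-3.01, 3.01], [-1.01, 2.22], [0.06, 2.58], [-1.02, 4.17], [0.09, 2.62], [-3.14, 3.14]. Speed limits (rad/s): [2.57, 2.57, 3.14, 3.14, 3.14, 3.14].

INTERFACE

Orientations are given as a unit quaternion [w, x, y, z].
In Python, from plant import manip gives the robot as it stands. The module is installed in compiled form; this text tells all that it offers.
- The arm moves only by the tool move_arm, never from a script. Its argument "rows" is a list of rows, each a list of 7 numbers: the shift along the tool's x, y, z in cm, then the turn, a rotation vector about the tool's x, y, z in degrees, then the opening, from -1 (shut) to 1 (fully open). In form: [[tx, ty, tz, ax, ay, az, jaw], ...]. A call has 1 to 20 rows; each row shifts and turns the commanded pose from where the row before left it, along the tool's axes as they then stand; what a row does not reach is not made up. A row lasts 1/12 s, in which the tool goes at most 41.7 mm and 7.16 degrees, less where a joint would pass 70% of its speed; a pose out of reach is approached as far as the arm can. A call is refused whole if a number of a shift passes 4.17 or a number of a turn 7.16, either way. A call with a gripper value outside its range is refused whole. The fingers move at their own pace and stop on an object; the grip force is fixed at half the most. Time passes only in rows, so rows that do not move let the fingers close. It gives the time, the measured TCP pose, the force, the opening and the grip force at its end, in the units of the state.
- manip.state(): the state, without advancing time (a new reading comes with each control period).
- manip.grab_frame(name): name is "scene" or "top" or "wrist"; returns a dict with "img" (480x640x3 uint8, blue, green, red), "mtx" (3x3 intrinsics, pixels), "R" (3x3) and "t" (3): a world point X has camera coordinates R X + t. Camera axes: x right, y down, z forward; pixel columns grow to the right and rows downward; lengths in m; the calibration is good to about 2 mm. A picture is of the moment at which its call begins. There is no depth.
- manip.job_done(): hands the job in; it is judged then, once.
The state is a dict: "time": time; "joint_pos": joint angles; "joint_vel": joint speeds; "joint_efforts": joint torques, N m; "tool_pos": TCP position; "tool_rot": TCP orientation; "contact_force": force on the tool from outside, world axes, zero at the start; "ft_torque": the same for the moment, N m; "gripper_width": opening from 0.0 (shut) to 1.0 (fully open); "grasp_force": force on a finger pad.
Only numpy, scipy, OpenCV 4.12 (cv2) and the standard library are available. Lean on these libraries where they do the work, as an engineer would, in place of code of your own. Each camera call takes 0.05 s, during which the arm holds its last target. There are 200 camera calls.

## Working session

There is one attempt and no reset: what is moved stays moved. The work goes in short steps, Python scripts to look and compute and a tool call to move; the robot and the scene stay as the last step left them, time stands still between calls to the robot, and variables do not carry over. Pictures are saved under pics/ and viewed, at most 10 in all, crops included, and the job is handed in when it is done.

Besides the shell and the picture viewer there is one more tool, called after "Emit:" by a JSON object that holds its "method" and its "body", one argument or row to a line. move_arm: Moves the arm, as the interface text tells. Its arguments: {"type":"object","properties":{"rows":{"type":"array","items":{"type":"array","items":{"type":"number"}}}},"required":["rows"]}

```bash
mkdir -p pics; python3 - <<'E'
from plant import manip
import cv2,numpy as np
s=manip.state(); print(s['time'],s['tool_pos'],s['tool_rot'],s['gripper_width'],manip.tip_reach)
for n in ("scene","top"):
    f=manip.grab_frame(n); cv2.imwrite(f"pics/{n}0.png",f["img"]); np.savez(f"{n}0.npz",**f)
    print(n,f['mtx'].tolist(),(-f['R'].T@f['t']).round(3),f['R'].round(3).tolist())
E
```

```text
0.0 [0.14155468 0.60815015 0.2490348 ] [-2.44352541e-04  1.14160502e-01  9.93461759e-01 -1.02597476e-03] 0.9963242453516081 0.019
scene [[490.22928374138723, 0.0, 323.7559946958954], [0.0, 490.22928374138723, 235.4423777454306], [0.0, 0.0, 1.0]] [-0.009 -0.349  0.619] [[0.575, -0.818, 0.017], [-0.508, -0.373, -0.776], [0.642, 0.437, -0.63]]
top [[522.468178753454, 0.0, 314.15564583859884], [0.0, 522.468178753454, 240.6750469321596], [0.0, 0.0, 1.0]] [0.354 0.028 1.017] [[-0.022, -1.0, -0.016], [-0.981, 0.024, -0.191], [0.191, 0.012, -0.981]]
```

View pics/top0.png

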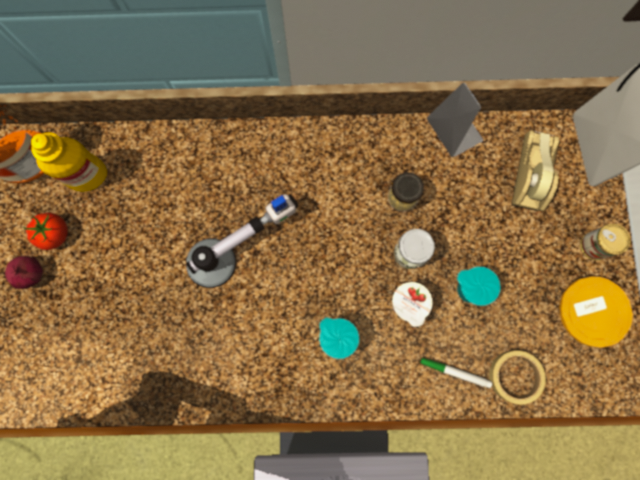

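View pics/scene0.png

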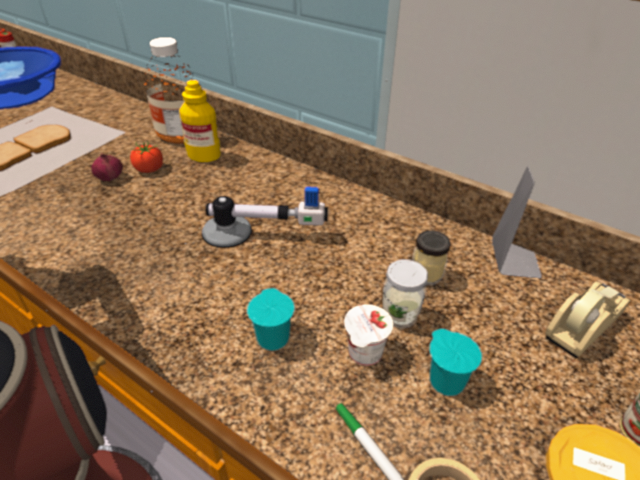

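The top view shows the stand foot near (211,262), the turret near (204,258), the blue tab near (280,203), the white tub near (412,303), and jars at (407,190) and (415,247). The scene view shows the tab at (312,197) and the tub at (368,330).

```bash
cat > h.py <<'E'
import cv2,numpy as np
def ray(f,p):
    c=-f['R'].T@f['t']; d=f['R'].T@np.linalg.inv(f['mtx'])@np.array([p[0],p[1],1.]); return c,d
def onz(f,p,z):
    c,d=ray(f,p); return c+d*(z-c[2])/d[2]
def tri(f,p,g,q):
    a,u=ray(f,p); b,v=ray(g,q); s,t=np.linalg.lstsq(np.c_[u,-v],b-a,rcond=None)[0]
    return (a+s*u+b+t*v)/2, np.linalg.norm(a+s*u-b-t*v)
def blobs(f,lo,hi,roi,amin=30):
    x0,y0,x1,y1=roi; m=np.zeros(f['img'].shape[:2],np.uint8)
    m[y0:y1,x0:x1]=cv2.inRange(cv2.cvtColor(f['img'],cv2.COLOR_BGR2HSV),lo,hi)[y0:y1,x0:x1]
    cs=[c for c in cv2.findContours(m,cv2.RETR_EXTERNAL,cv2.CHAIN_APPROX_NONE)[0] if cv2.contourArea(c)>amin]
    return m,sorted(cs,key=cv2.contourArea,reverse=True)
def cen(c):
    M=cv2.moments(c); return np.array([M['m10'],M['m01']])/M['m00']
E
python3 - <<'E'
from h import *
T=dict(np.load('top0.npz'));S=dict(np.load('scene0.npz'))
blue=((105,120,60),(130,255,255))
r={}
for n,f,roi in(('T',T,(250,180,310,230)),('S',S,(295,180,330,215))):
    m,c=blobs(f,*blue,roi,10); r[n]=cen(c[0]); print(n,r[n],cv2.boundingRect(c[0]),[cv2.contourArea(k) for k in c])
print('tab tri',tri(T,r['T'],S,r['S']))
m,c=blobs(T,(0,0,0),(180,255,60),(185,238,225,275),30)
for k in c: print('turret',cen(k),cv2.minEnclosingCircle(k),onz(T,cen(k),.081))
# tub lid: white
for n,f,roi in(('T',T,(388,278,438,330)),('S',S,(338,300,398,350))):
    m,c=blobs(f,(0,0,150),(180,80,255),roi,50); 
    h=cv2.convexHull(c[0]); print('tub',n,cen(h),cv2.minEnclosingCircle(h),cv2.boundingRect(h),onz(f,cen(h),.071),onz(f,cv2.minEnclosingCircle(h)[0],.071))
a=T['img'][170:340,180:450]; cv2.imwrite('pics/crop1.png',cv2.resize(a,None,fx=2.9,fy=2.9,interpolation=cv2.INTER_CUBIC))
E
```

```text
T [278.35057471 202.89942529] (272, 196, 14, 15) [116.0]
S [311.36017316 196.15497835] (305, 187, 13, 19) [192.5]
tab tri (array([0.60643067, 0.10208134, 0.09494475]), np.float64(0.0008836887397615998))
turret [204.834462   258.64785553] ((205.1475372314453, 259.0737609863281), 13.76431655883789) [0.50857759 0.23839379 0.081     ]
tub T [412.18204365 302.84709821] ((411.74139404296875, 304.2241516113281), 22.953889846801758) (392, 282, 41, 45) [ 0.42060426 -0.13495031  0.071     ] [ 0.4181603  -0.13401893  0.071     ]
tub S [370.7871395  322.85940644] ((374.0, 321.0), 31.144922256469727) (344, 300, 54, 50) [ 0.42402283 -0.13946686  0.071     ] [ 0.42984567 -0.14146188  0.071     ]
```

View pics/crop1.png

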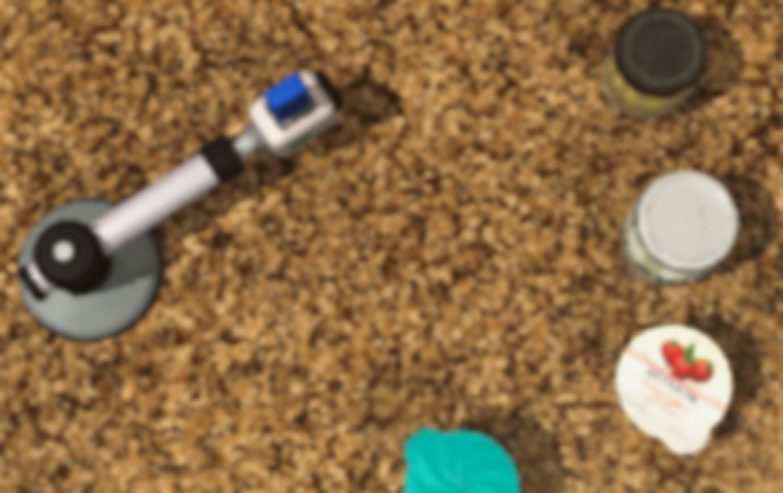

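The crop shows the turret's silver cap at about (64,250), the foot centre at (89,270), and the tub's lid circle at about (675,382), with a peel tab at its lower right. I'll fit circles to these for exact centres.

```bash
python3 - <<'E'
from h import *
T=dict(np.load('top0.npz'));S=dict(np.load('scene0.npz'))
from scipy.optimize import least_squares
def circ(P):
    f=lambda q:np.hypot(P[:,0]-q[0],P[:,1]-q[1])-q[2]
    return least_squares(f,[*P.mean(0),.03],loss='soft_l1',f_scale=.001).x
# tub lid contour in world
m,c=blobs(T,(0,0,150),(180,90,255),(388,278,438,330),50); h=cv2.convexHull(c[0])[:,0]
pts=cv2.convexHull(c[0],returnPoints=True)
k=c[0][:,0].astype(float); W=np.array([onz(T,p,.071) for p in k]); hullm=[cv2.pointPolygonTest(h,tuple(p),True)<1.5 for p in k]
W=W[hullm]; tub=circ(W[:,:2]); print('tub lid',tub)
# silver cap
m,c=blobs(T,(0,0,110),(180,90,255),(196,250,209,263),4)
for q in c: print('cap',cen(q),onz(T,cen(q),.081))
# foot: grey
m,c=blobs(T,(80,15,50),(125,120,200),(180,235,240,290),50)
k=cv2.convexHull(np.vstack(c))[:,0]; print('foot',[cv2.contourArea(q) for q in c],cv2.boundingRect(k))
for z in(0,.012): print(circ(np.array([onz(T,p,z)[:2] for p in k])))
tab=np.array([.6064,.1021])
for pv in (onz(T,(202.1,256.2),.081)[:2],onz(T,(204.8,258.6),.081)[:2]):
    d=tab-pv;e=tub[:2]-pv; print('pv',pv,np.hypot(*d),np.degrees(np.arctan2(d[1],d[0])),np.hypot(*e),np.degrees(np.arctan2(e[1],e[0])))
E
```

```text
tub lid [ 0.42227304 -0.13457457  0.03623191]
cap [201.15555556 256.08333333] [0.51347389 0.24520568 0.081     ]Traceback (most recent call last):
  File "<stdin>", line 17, in <module>
    return _nx.concatenate(arrs, 0, dtype=dtype, casting=casting)
           ~~~~~~~~~~~~~~~^^^^^^^^^^^^^^^^^^^^^^^^^^^^^^^^^^^^^^^
ValueError: need at least one array to concatenate
```

The measurements agree with the given sizes. The pivot is at (0.5135, 0.2452) and the tab at (0.606, 0.102), which is 0.1706 m from it (given: 0.170). The rod points at −57°, the tub lies at −103.5° and 0.391 m, and its lid radius fits at 36.2 mm. I'll turn the tool first, then travel.

Emit:
{"method": "move_arm", "body": {
  "rows": [
    [0,0,0,0,0,6.27,1],
    [0,0,0,0,0,6.27,1],
    [0,0,0,0,0,6.27,1],
    [0,0,0,0,0,6.27,1],
    [0,0,0,0,0,6.27,1],
    [0,0,0,0,0,6.27,1],
    [0,0,0,0,0,6.27,1]
  ]
}}

```text
time: 0.68
tool_pos: [0.1417, 0.6084, 0.2496]
tool_rot: [0.0, 0.48, 0.878, -0.001]
contact_force: [-0.4, -0.4, -0.4]
gripper_width: 0.998
grasp_force: 0.0
```

Emit:
{"method": "move_arm", "body": {
  "rows": [
    [-3.39,0.57,0,0,0,0,1],
    [-3.39,0.57,0,0,0,0,1],
    [-3.39,0.57,0,0,0,0,1],
    [-3.39,0.57,0,0,0,0,1],
    [-3.39,0.57,0,0,0,0,1],
    [-3.39,0.57,0,0,0,0,1],
    [-3.39,0.57,0,0,0,0,1],
    [-3.39,0.57,0,0,0,0,1],
    [-3.39,0.57,0,0,0,0,1],
    [-3.39,0.57,0,0,0,0,1],
    [-3.39,0.57,0,0,0,0,1],
    [-3.39,0.57,0,0,0,0,1],
    [-3.39,0.57,0,0,0,0,1],
    [-3.39,0.57,0,0,0,0,1],
    [-3.39,0.57,0,0,0,0,1],
    [-3.39,0.57,0,0,0,0,1],
    [-3.39,0.57,0,0,0,0,1],
    [-3.39,0.57,0,0,0,0,1],
    [-3.39,0.57,0,0,0,0,1],
    [-3.39,0.57,0,0,0,0,1]
  ]
}}

```text
time: 2.35
tool_pos: [0.6073, 0.1007, 0.2496]
tool_rot: [-0.0, 0.477, 0.879, -0.0]
contact_force: [-0.1, -0.6, 0.7]
gripper_width: 1.004
grasp_force: 0.0
```

```bash
python3 - <<'E'
from plant import manip
from h import *
s=manip.state(); print(s['time'],s['tool_pos'],s['tool_rot'])
f=manip.grab_frame('wrist'); cv2.imwrite('pics/w1.png',f['img']); np.savez('w1.npz',**f)
m,c=blobs(f,(105,120,60),(130,255,255),(0,0,640,480),30)
for k in c[:3]: print(cen(k),cv2.boundingRect(k),cv2.minAreaRect(k),onz(f,cen(k),.113),onz(f,cen(k),.098))
print((-f['R'].T@f['t']).round(3))
E
```

```text
2.35 [0.60727359 0.10065086 0.2496366 ] [-4.39459999e-04  4.77267991e-01  8.78757658e-01 -2.23212588e-04]
[313.64290181 224.80091724] (304, 202, 20, 46) ((313.5, 224.5), (45.0, 19.0), 90.0) [0.60350388 0.10452819 0.113     ] [0.60582761 0.10086713 0.098     ]
[0.563 0.168 0.373]
```

View pics/w1.png

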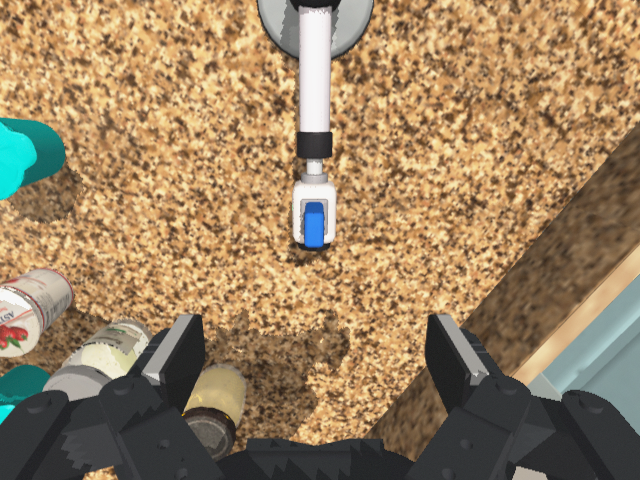

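The wrist view shows the tab at (314,225), centred between the fingers at columns 203 and 427, with the rod straight along the tool. Next I descend to z≈0.102 and close.

Emit:
{"method": "move_arm", "body": {
  "rows": [
    [0.02,0,1.64,0,0,0,1],
    [0.02,0,1.64,0,0,0,1],
    [0.02,0,1.64,0,0,0,1],
    [0.02,0,1.64,0,0,0,1],
    [0.02,0,1.64,0,0,0,1],
    [0.02,0,1.64,0,0,0,1],
    [0.02,0,1.64,0,0,0,1],
    [0.02,0,1.64,0,0,0,1],
    [0.04,0,1.64,0,0,0,1],
    [0,0,0,0,0,0,1],
    [0,0,0,0,0,0,-1],
    [0,0,0,0,0,0,-1],
    [0,0,0,0,0,0,-1],
    [0,0,0,0,0,0,-1],
    [0,0,0,0,0,0,-1],
    [0,0,0,0,0,0,-1],
    [0,0,0,0,0,0,-1],
    [0,0,0,0,0,0,-1],
    [0,0,0,0,0,0,-1],
    [0,0,0,0,0,0,-1]
  ]
}}

```text
time: 4.07
tool_pos: [0.606, 0.1038, 0.1036]
tool_rot: [0.001, 0.477, 0.879, 0.0]
contact_force: [-1.6, -0.2, 5.9]
gripper_width: 0.155
grasp_force: 60.8
```

```bash
python3 - <<'E'
from plant import manip
from h import *
s=manip.state(); print({k:np.round(s[k],4).tolist() for k in('time','tool_pos','tool_rot','contact_force','ft_torque','gripper_width','grasp_force')})
T=manip.grab_frame('top');S=manip.grab_frame('scene')
cv2.imwrite('pics/c2.png',np.hstack([cv2.resize(T['img'][170:300,180:330],(400,347)),cv2.resize(S['img'][150:280,190:340],(400,347))]))
E
```

```text
{'time': 4.0667, 'tool_pos': [0.606, 0.1038, 0.1036], 'tool_rot': [0.0005, 0.477, 0.8789, 0.0002], 'contact_force': [-1.6064, -0.1956, 5.9355], 'ft_torque': [-0.0926, 0.2839, 0.1465], 'gripper_width': 0.1545, 'grasp_force': 60.7756}
```

View pics/c2.png

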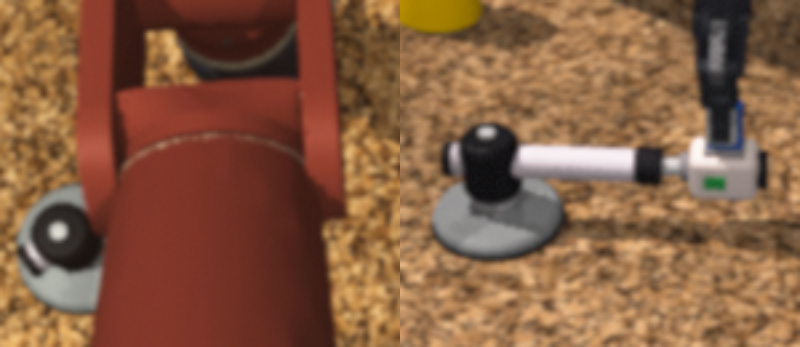

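The jaws closed to 13 mm on the tab with 61 N, and the crop shows the fingers on the tab with the head level and the rod in. The TCP is 0.169 m from the pivot at −56.8°. I'll swing along the arc for the first part, lifting about 1 mm to take off the contact load.

Emit:
{"method": "move_arm", "body": {
  "rows": [
    [0,0,-0.1,0,0,0,-1],
    [0.004,-0.344,0,0,0,1.165,-1],
    [0.014,-0.687,0,0,0,2.33,-1],
    [0.014,-0.687,0,0,0,2.33,-1],
    [0.014,-0.687,0,0,0,2.33,-1],
    [0.014,-0.687,0,0,0,2.33,-1],
    [0.014,-0.687,0,0,0,2.33,-1],
    [0.014,-0.687,0,0,0,2.33,-1],
    [0.014,-0.687,0,0,0,2.33,-1],
    [0.014,-0.687,0,0,0,2.33,-1],
    [0.004,-0.344,0,0,0,1.165,-1],
    [0,0,0,0,0,0,-1],
    [0,0,0,0,0,0,-1]
  ]
}}

```text
time: 5.25
tool_pos: [0.5487, 0.0801, 0.1037]
tool_rot: [0.0, 0.629, 0.777, -0.0]
contact_force: [0.1, -1.4, 2.0]
gripper_width: 0.152
grasp_force: 60.3
```

```bash
cat > st.py <<'E'
from plant import manip
from h import *
def st():
    s=manip.state(); p=s['tool_pos'];pv=np.array([.5135,.2452]);d=p[:2]-pv;q=s['tool_rot'];F=s['contact_force'][:2];r=np.hypot(*d);u=d/r
    print(round(s['time'],2),'p',p.round(4),'r',r.round(4),'ang',np.degrees(np.arctan2(d[1],d[0])).round(2),'rodyaw',round(np.degrees(2*np.arctan2(q[2],q[1]))-180,2),'F rad/tan',(F@u).round(1),(F@[-u[1],u[0]]).round(1),s['contact_force'].round(1),'tq',s['ft_torque'].round(2),'w',round(s['gripper_width'],3),round(s['grasp_force'],1))
E
python3 -c "
from st import *
st()"
```

```text
5.25 p [0.5487 0.0801 0.1037] r 0.1688 ang -77.96 rodyaw -77.98 F rad/tan 1.4 -0.2 [ 0.1 -1.4  2. ] tq [-0.27 -0.05 -0.14] w 0.152 60.3
```

Emit:
{"method": "move_arm", "body": {
  "rows": [
    [0.004,-0.33,0,0,0,1.1,-1],
    [0.014,-0.687,0,0,0,2.33,-1],
    [0.014,-0.687,0,0,0,2.33,-1],
    [0.014,-0.687,0,0,0,2.33,-1],
    [0.014,-0.687,0,0,0,2.33,-1],
    [0.014,-0.687,0,0,0,2.33,-1],
    [0.014,-0.687,0,0,0,2.33,-1],
    [0.014,-0.687,0,0,0,2.33,-1],
    [0.014,-0.687,0,0,0,2.33,-1],
    [0.014,-0.687,0,0,0,2.33,-1],
    [0.014,-0.687,0,0,0,2.33,-1],
    [0.004,-0.33,0,0,0,1.1,-1],
    [0,0,0,0,0,0,-1],
    [0,0,0,0,0,0,-1]
  ]
}}

```text
time: 6.42
tool_pos: [0.4741, 0.0812, 0.1037]
tool_rot: [0.0, 0.785, 0.619, 0.0]
contact_force: [1.0, -2.1, 0.8]
gripper_width: 0.154
grasp_force: 60.3
```

```bash
python3 - <<'E'
from st import *
st()
T=manip.grab_frame('top');S=manip.grab_frame('scene'); np.savez('top2.npz',**T);np.savez('scene2.npz',**S)
cv2.imwrite('pics/c3.png',np.vstack([cv2.resize(T['img'][160:330,170:450],(494,300)),cv2.resize(S['img'][160:370,170:420],(494,300))]))
E
```

```text
6.42 p [0.4741 0.0812 0.1037] r 0.1686 ang -103.51 rodyaw -103.46 F rad/tan 1.9 1.4 [ 1.  -2.1  0.8] tq [-0.3  -0.18 -0.35] w 0.154 60.3
```

View pics/c3.png

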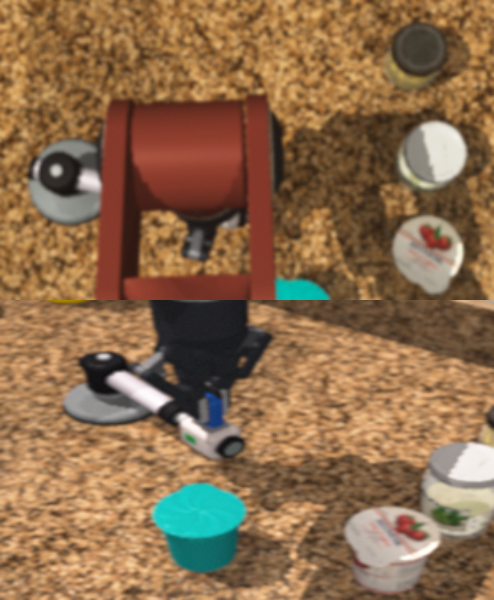

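The swing ended at −103.5° on the arc, with the rod in and small forces. The scene crop shows the lens facing along the line to the white tub. I'll hold for 1.5 s, then pull most of the way.

Emit:
{"method": "move_arm", "body": {
  "rows": [
    [0,0,0,0,0,0,-1],
    [0,0,0,0,0,0,-1],
    [0,0,0,0,0,0,-1],
    [0,0,0,0,0,0,-1],
    [0,0,0,0,0,0,-1],
    [0,0,0,0,0,0,-1],
    [0,0,0,0,0,0,-1],
    [0,0,0,0,0,0,-1],
    [0,0,0,0,0,0,-1],
    [0,0,0,0,0,0,-1],
    [0,0,0,0,0,0,-1],
    [0,0,0,0,0,0,-1],
    [0,0,0,0,0,0,-1],
    [0,0,0,0,0,0,-1],
    [0,0,0,0,0,0,-1],
    [0,0,0,0,0,0,-1],
    [0,0,0,0,0,0,-1],
    [0,0,0,0,0,0,-1]
  ]
}}

```text
time: 8.02
tool_pos: [0.474, 0.0812, 0.1037]
tool_rot: [0.0, 0.785, 0.619, 0.0]
contact_force: [2.3, -2.2, 0.4]
gripper_width: 0.151
grasp_force: 60.1
```

Emit:
{"method": "move_arm", "body": {
  "rows": [
    [-0.3,0,0,0,0,0,-1],
    [-0.5,0,0,0,0,0,-1],
    [-0.5,0,0,0,0,0,-1],
    [-0.5,0,0,0,0,0,-1],
    [-0.5,0,0,0,0,0,-1],
    [-0.5,0,0,0,0,0,-1],
    [-0.5,0,0,0,0,0,-1],
    [-0.5,0,0,0,0,0,-1],
    [-0.5,0,0,0,0,0,-1],
    [-0.5,0,0,0,0,0,-1],
    [-0.5,0,0,0,0,0,-1],
    [-0.5,0,0,0,0,0,-1],
    [-0.5,0,0,0,0,0,-1],
    [-0.5,0,0,0,0,0,-1],
    [-0.5,0,0,0,0,0,-1],
    [-0.5,0,0,0,0,0,-1],
    [-0.5,0,0,0,0,0,-1],
    [-0.4,0,0,0,0,0,-1],
    [-0.2,0,0,0,0,0,-1],
    [0,0,0,0,0,0,-1]
  ]
}}

```text
time: 9.68
tool_pos: [0.4533, -0.0032, 0.1036]
tool_rot: [-0.002, 0.785, 0.619, 0.002]
contact_force: [3.9, 9.9, 0.1]
gripper_width: 0.153
grasp_force: 60.0
```

```bash
python3 - <<'E'
from st import *
st()
S=manip.grab_frame('scene'); W=manip.grab_frame('wrist'); np.savez('s3.npz',**S); np.savez('w3.npz',**W)
cv2.imwrite('pics/c4.png',np.hstack([cv2.resize(S['img'][160:310,200:350],(400,400),interpolation=cv2.INTER_CUBIC),cv2.resize(W['img'][0:300,170:470],(400,400))]))
E
```

```text
9.68 p [ 0.4533 -0.0032  0.1036] r 0.2556 ang -103.62 rodyaw -103.5 F rad/tan -10.5 1.5 [3.9 9.9 0.1] tq [ 1.05 -0.69 -0.29] w 0.153 60.0
```

View pics/c4.png

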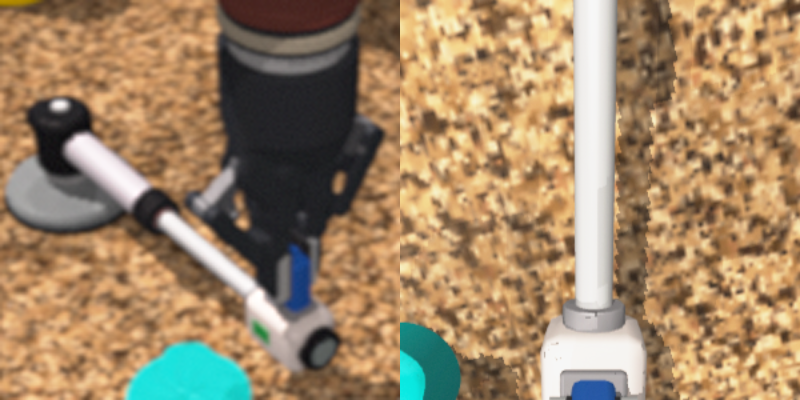

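The rod is out by 0.087 m from the TCP travel, and the radial force of 10.5 N fits that. No red shows at the collar yet in the scene crop, near (150,210). I'll move 8 mm further and measure the ring.

Emit:
{"method": "move_arm", "body": {
  "rows": [
    [-0.2,0,0,0,0,0,-1],
    [-0.2,0,0,0,0,0,-1],
    [-0.2,0,0,0,0,0,-1],
    [-0.2,0,0,0,0,0,-1],
    [0,0,0,0,0,0,-1],
    [0,0,0,0,0,0,-1],
    [0,0,0,0,0,0,-1]
  ]
}}

```text
time: 10.37
tool_pos: [0.4515, -0.0105, 0.1035]
tool_rot: [-0.002, 0.785, 0.619, 0.002]
contact_force: [4.5, 10.9, 0.0]
gripper_width: 0.151
grasp_force: 60.1
```

```bash
python3 - <<'E'
from st import *
st()
S=manip.grab_frame('scene'); T=manip.grab_frame('top'); np.savez('s4.npz',**S); np.savez('t4.npz',**T)
# profile along rod at its axis: r from pivot, z=.055 plus a bit for the visible surface
pv=np.array([.5135,.2452]); a=np.radians(-103.6); u=np.array([np.cos(a),np.sin(a)])
P=lambda f,X:(lambda c:(f['mtx']@c/c[2])[:2])(f['R']@X+f['t'])
for n,f in(('S',S),('T',T)):
    print(n)
    for r in np.arange(.117,.150,.0015):
        x=P(f,np.array([*(pv+r*u),.055])); v=cv2.getRectSubPix(f['img'],(1,1),tuple(map(float,x)))[0,0]; print(round(r,4),x.round(1),v)
x=P(S,np.array([*(pv+.13*u),.055])).astype(int)
c=S['img'][x[1]-35:x[1]+65,x[0]-50:x[0]+70]
d=P(T,np.array([*(pv+.13*u),.055])).astype(int); e=T['img'][d[1]-50:d[1]+50,d[0]-60:d[0]+60]
cv2.imwrite('pics/c5.png',np.vstack([cv2.resize(k,(360,300),interpolation=cv2.INTER_CUBIC) for k in(c,e)]))
E
```

```text
10.37 p [ 0.4515 -0.0105  0.1035] r 0.2631 ang -103.63 rodyaw -103.49 F rad/tan -11.6 1.8 [ 4.5 10.9  0. ] tq [ 1.16 -0.69 -0.33] w 0.151 60.1
S
0.117 [258.4 239.5] [37 36 88]
0.1185 [258.9 239.9] [ 40  40 140]
0.12 [259.4 240.3] [ 38  41 198]
0.1215 [259.9 240.7] [ 38  43 242]
0.123 [260.4 241.1] [ 50  58 255]
0.1245 [260.8 241.5] [ 78  86 255]
0.126 [261.3 242. ] [125 129 255]
0.1275 [261.8 242.4] [174 177 253]
0.129 [262.3 242.8] [211 214 249]
0.1305 [262.8 243.2] [234 236 246]
0.132 [263.3 243.6] [240 241 243]
0.1335 [263.8 244. ] [241 242 244]
0.135 [264.3 244.4] [240 241 243]
0.1365 [264.8 244.8] [239 240 244]
0.138 [265.3 245.3] [239 240 244]
0.1395 [265.8 245.7] [239 240 244]
0.141 [266.3 246.1] [240 240 244]
0.1425 [266.8 246.5] [239 240 244]
0.144 [267.3 246.9] [239 240 244]
0.1455 [267.8 247.4] [239 240 243]
0.147 [268.3 247.8] [239 240 243]
0.1485 [268.8 248.2] [239 240 244]
T
0.117 [265.1 271.5] [43 47 52]
0.1185 [265.9 271.6] [42 46 51]
0.12 [266.6 271.8] [41 44 50]
0.1215 [267.4 272. ] [37 40 52]
0.123 [268.2 272.1] [31 35 69]
0.1245 [269.  272.3] [ 25  30 110]
0.126 [269.8 272.5] [ 22  30 172]
0.1275 [270.6 272.7] [ 22  34 218]
0.129 [271.4 272.8] [ 35  46 243]
0.1305 [272.1 273. ] [ 66  76 248]
0.132 [272.9 273.2] [117 127 244]
0.1335 [273.7 273.3] [165 174 235]
0.135 [274.5 273.5] [197 205 228]
0.1365 [275.3 273.7] [212 219 225]
0.138 [276.1 273.8] [216 223 225]
0.1395 [276.9 274. ] [216 223 225]
0.141 [277.6 274.2] [212 219 222]
0.1425 [278.4 274.4] [211 219 222]
0.144 [279.2 274.5] [212 220 223]
0.1455 [280.  274.7] [213 221 224]
0.147 [280.8 274.9] [214 222 225]
0.1485 [281.6 275. ] [214 222 225]
```

View pics/c5.png

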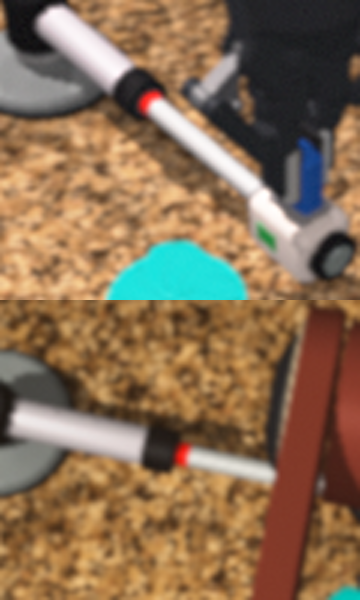

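Both crops now show the red ring right at the collar: about 8.3 mm of red in the scene view and 7.6 mm in the top view, against a ring width of 8 mm. The extension is therefore about 0.094 m. TCP travel (0.0945 m) and force (11.6 N) agree. I'll pull 1.5 mm more so it is surely fully out, then check the aim and the gap.

Emit:
{"method": "move_arm", "body": {
  "rows": [
    [-0.08,0,0,0,0,0,-1],
    [-0.07,0,0,0,0,0,-1],
    [0,0,0,0,0,0,-1],
    [0,0,0,0,0,0,-1],
    [0,0,0,0,0,0,-1],
    [0,0,0,0,0,0,-1]
  ]
}}

```text
time: 10.97
tool_pos: [0.4512, -0.0119, 0.1035]
tool_rot: [-0.002, 0.785, 0.619, 0.002]
contact_force: [4.4, 9.6, -0.0]
gripper_width: 0.154
grasp_force: 60.1
```

```bash
python3 - <<'E'
from st import *
st()
S=manip.grab_frame('scene'); T=manip.grab_frame('top')
pv=np.array([.5135,.2452]); a=np.radians(-103.6); u=np.array([np.cos(a),np.sin(a)]); n=np.array([-u[1],u[0]])
P=lambda f,X:(lambda c:(f['mtx']@c/c[2])[:2])(f['R']@X+f['t'])
px=lambda f,X:cv2.getRectSubPix(f['img'],(1,1),tuple(map(float,P(f,X))))[0,0].astype(float)
for nm,f in(('S',S),('T',T)):
    rr=np.arange(.110,.150,.0005); red=np.array([(lambda v:v[2]-v[1])(px(f,np.array([*(pv+r*u),.055]))) for r in rr]); on=rr[red>red.max()/2]
    v=np.array([px(f,np.array([*(pv+r*u),.055])).mean() for r in rr]); print(nm,'red',on[0],on[-1],on[-1]-on[0],red.sum()*.0005/red.max())
# centre line in top view: bright (low-saturation) span across tube/rod
pts=[]
for r in [*np.arange(.05,.10,.01),*np.arange(.14,.165,.005)]:
    o=np.arange(-.02,.02,.0005); b=np.array([px(T,np.array([*(pv+r*u+k*n),.055])) for k in o]); m=b[:,0]>140
    if m.any(): pts.append((r,o[m].mean(),np.ptp(o[m])))
pts=np.array(pts);print(pts.round(4))
m,c=blobs(T,(0,0,150),(180,90,255),(388,278,438,330),50); print('tub now',onz(T,cen(cv2.convexHull(c[0])),.071))
e=np.array([.4223,-.1346])-pv; print('miss of tub axis (n)',e@n, 'dist',e@u)
E
```

```text
10.97 p [ 0.4512 -0.0119  0.1035] r 0.2646 ang -103.63 rodyaw -103.49 F rad/tan -10.4 2.0 [ 4.4  9.6 -0. ] tq [ 1.24 -0.66 -0.33] w 0.154 60.1
S red 0.11950000000000001 0.128 0.008499999999999994 0.00945959595959596
T red 0.126 0.1335 0.007500000000000007 0.008577294685990338
[[ 0.05   -0.001   0.02  ]
 [ 0.06   -0.0005  0.019 ]
 [ 0.07   -0.0007  0.0195]
 [ 0.08   -0.001   0.019 ]
 [ 0.09   -0.001   0.019 ]
 [ 0.14   -0.0007  0.0105]
 [ 0.145  -0.0007  0.0105]
 [ 0.15   -0.001   0.011 ]
 [ 0.155  -0.001   0.011 ]
 [ 0.16   -0.0007  0.0105]]
tub now [ 0.41986697 -0.13961798  0.071     ]
miss of tub axis (n) 0.0006641313036002683 dist 0.39059574873468805
```

Emit:
{"method": "move_arm", "body": {
  "rows": [
    [0,0,0,0,0,0,-1],
    [0,0,0,0,0,0,-1],
    [0,0,0,0,0,0,-1],
    [0,0,0,0,0,0,-1],
    [0,0,0,0,0,0,-1],
    [0,0,0,0,0,0,-1],
    [0,0,0,0,0,0,-1],
    [0,0,0,0,0,0,-1]
  ]
}}

```text
time: 11.73
tool_pos: [0.4512, -0.0119, 0.1035]
tool_rot: [-0.002, 0.785, 0.619, 0.002]
contact_force: [4.0, 10.4, -0.1]
gripper_width: 0.153
grasp_force: 60.1
```

```bash
python3 - <<'E'
from st import *
st()
T=manip.grab_frame('top'); T0=dict(np.load('top0.npz')); p=[]
for f in(T0,T):
    m,c=blobs(f,(0,120,70),(8,255,255),(395,280,435,325),3); y,x=np.nonzero(m); p.append((x.mean(),y.mean(),len(x)))
print(p)
if np.hypot(p[0][0]-p[1][0],p[0][1]-p[1][1])<1.5: print('in',manip.job_done())
E
```

```text
11.73 p [ 0.4512 -0.0119  0.1035] r 0.2646 ang -103.62 rodyaw -103.48 F rad/tan -11.1 1.5 [ 4.  10.4 -0.1] tq [ 1.24 -0.66 -0.33] w 0.153 60.1
[(np.float64(415.3762376237624), np.float64(295.23762376237624), 101), (np.float64(403.21824104234526), np.float64(296.5830618892508), 307)]
```

```bash
python3 - <<'E'
from st import *
T=manip.grab_frame('top'); T0=dict(np.load('top0.npz'))
for n,(x,y) in dict(tub=(416,295),white=(415,245),dark=(407,188)).items():
    t=T0['img'][y-14:y+14,x-14:x+14]; r=cv2.matchTemplate(T['img'][y-30:y+30,x-30:x+30],t,cv2.TM_CCOEFF_NORMED); _,v,_,l=cv2.minMaxLoc(r); print(n,v,np.array(l)-16)
cv2.imwrite('pics/c6.png',np.hstack([cv2.resize(f['img'][170:340,370:450],(280,595)) for f in(T0,T)]))
E
```

```text
tub 0.8059269785881042 [0 0]
white 0.4570966064929962 [ 1 -2]
dark 0.9980719089508057 [0 0]
```

View pics/c6.png

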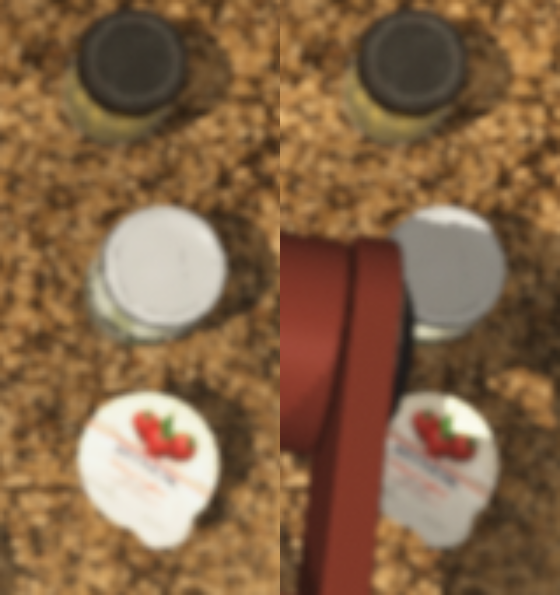

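Before and after side by side: the tub, with its strawberries at the same place, and both jars have not moved. Only the arm's shadow and the arm itself cover parts of them. I'm handing in.

```bash
python3 -c "
from plant import manip
print(manip.job_done())"
```

```text
the job is handed in; nothing more can be done
None
```

I handed the job in at about 11.8 s: the head is still gripped and steady, aimed within about 2 mm of the tub's middle, the red ring is just fully out at about 0.095 m, and the tub and both jars are unmoved.

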